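# Shut the bench gas taps that were left open

## Robot

A 6-joint arm with a two-finger parallel gripper is mounted at the origin on the work surface. World frame = base frame: x ahead of the robot, y to its left, z up, the work surface at z = 0. Lengths are in m, angles in rad, forces in N, time in s.
With the tool pointing down it reaches from about 0.325 to 0.85 m from the base axis. Payload 15.5 kg.
Tool frame: the origin (TCP) lies on the centre line of the jaws, within the pads' length; the fingertips stand 19 mm ahead of it and the grasp point (between the pads) is the TCP; z points along the fingers, y is the direction in which the jaws open and shut (so a half turn about z gives the same grasp; the last joint's range is limited). The gripper opens to 91 mm and grips with 3 to 60 N. Pads are 32 mm wide; open, the fingers measure 118 mm over their backs; the gripper's body (76 mm by 178 mm) begins 60 mm behind the grasp point.
Start: joints at [-1.367, 0.494, 1.345, -0, 1.302, -0.096], TCP at [0.185, -0.597, 0.233] pointing down, gripper open.
Joint ranges: [-2.91, 2.91], [-0.82, 2.16], [0.22, 2.67], [-1.22, 4.37], [0.12, 2.79], [-3.08, 3.08]. Speed limits (rad/s): [1.89, 1.89, 2.57, 3.01, 3.01, 3.01].

## Interface

Orientations are given as a unit quaternion [x, y, z, w].
In Python, from station import bot gives the robot as it stands.
- The arm moves only by the tool jog_arm, never from a script. Its argument "targets" is a list of rows, each a list of 3 entries, a list of its own where there are three numbers: the finger opening in cm, from 0 to 9.12, then the shift along the tool's x, y, z in cm, then the turn about the tool's z in degrees. In form: [[jaw, [dx, dy, dz], roll], ...]. A call has 1 to 12 rows; each row is the pose to reach, as a shift and turn from the pose commanded when the call began, along the tool's axes at that moment; what a row does not reach only later rows make up. A row lasts 1/12 s, in which the tool goes at most 41.7 mm and 7.16 degrees, less where a joint would pass 70% of its speed; a pose out of reach is approached as far as the arm can. A call with a gripper value outside its range is refused whole. The fingers move at their own pace and stop on an object; the grip force is fixed at half the most. Time passes only in rows, so rows that repeat a pose let the fingers close. It gives the time, the measured TCP pose, the force and the opening at its end, in the units of the state.
- bot.observe(): the state, without advancing time (a new reading comes with each control period).
- bot.get_image(name): name is "side" or "top"; returns the picture (420x560x3 uint8, red, green, blue); there is no depth.
- bot.camera_info(name): a dict with "intrinsics" (3x3 intrinsics, pixels), "rvec" (rotation vector, rad) and "tvec" (3), from world to camera coordinates, as OpenCV has them. Camera axes: x right, y down, z forward; pixel columns grow to the right and rows downward; lengths in m; the calibration is good to about 2 mm. A picture is of the moment at which its call begins. camera_info takes no time and is no camera call.
- bot.close_job(): hands the job in, once; it reports no verdict.
The state is a dict: "time_s": time; "joint_pos": joint angles; "qvel": joint speeds; "joint_efforts": joint torques, N m; "ee_pos": TCP position; "ee_rot": TCP orientation; "ft_force": force on the tool from outside, world axes, zero at the start; "wrist_torque": the same for the moment, N m; "opening": opening from 0.0 (shut) to 1.0 (fully open).
Only numpy, scipy, OpenCV 4.12 (cv2) and the standard library are available. Lean on these libraries where they do the work, as an engineer would, in place of code of your own. Each camera call takes 0.05 s, during which the arm holds its last target.

## Task

Two of the three gas taps on the bench rail have been left open. Shut them: with a fingertip, gently push each open lever round until it is fully shut, square across its nozzle, leaving the tap that is already shut as it is. Grip nothing, and leave everything else on the bench standing where it is.

Things in the scene. Friction and masses are not known exactly. Their poses are not given: they have to be found in the camera images.
- rail: grey steel gas rail, 75 x 560 x 50 mm high, fixed on the bench, its length along its y; origin on the bench under its middle; carries the three taps 190 mm apart on its top. A copper feed pipe leaves its -y end
- tap_a: one of three identical steel gas taps, fixed in a row on the rail; its place in the row changes from run to run. Origin: centre of the flange's underside on the rail top, 50 mm above the bench, on the lever's turning axis. Its brass barbed nozzle points along its -x, 36 mm above the origin, 17 mm thick, ending 76 mm from the axis; the valve body under the lever reaches up to 51 mm; z up
- lever_a (a joint): lever of tap_a, rad: 0 = shut (points along tap_a's +y, square to the nozzle), growing anticlockwise seen from above to 1.57 = fully open (along -x, above the nozzle); stops at both ends. White bar 12 mm wide, to 73 mm from the axis, round end 18 mm across, 71 to 84 mm above the tap's origin (hub 88). Friction of 0.18 N m (3 N at its end) holds it where it is left; no spring
- lever_a_end (a point): top of the round end of tap_a's lever, 64 mm from the turning axis, 84 mm above tap_a's origin; turns with the lever
- tap_b: one of three identical steel gas taps, fixed in a row on the rail; its place in the row changes from run to run. Origin: centre of the flange's underside on the rail top, 50 mm above the bench, on the lever's turning axis. Its brass barbed nozzle points along its -x, 36 mm above the origin, 17 mm thick, ending 76 mm from the axis; the valve body under the lever reaches up to 51 mm; z up
- lever_b (a joint): lever of tap_b, rad: 0 = shut (points along tap_b's +y, square to the nozzle), growing anticlockwise seen from above to 1.57 = fully open (along -x, above the nozzle); stops at both ends. White bar 12 mm wide, to 73 mm from the axis, round end 18 mm across, 71 to 84 mm above the tap's origin (hub 88). Friction of 0.18 N m (3 N at its end) holds it where it is left; no spring
- lever_b_end (a point): top of the round end of tap_b's lever, 64 mm from the turning axis, 84 mm above tap_b's origin; turns with the lever
- tap_c: one of three identical steel gas taps, fixed in a row on the rail; its place in the row changes from run to run. Origin: centre of the flange's underside on the rail top, 50 mm above the bench, on the lever's turning axis. Its brass barbed nozzle points along its -x, 36 mm above the origin, 17 mm thick, ending 76 mm from the axis; the valve body under the lever reaches up to 51 mm; z up
- lever_c (a joint): lever of tap_c, rad: 0 = shut (points along tap_c's +y, square to the nozzle), growing anticlockwise seen from above to 1.57 = fully open (along -x, above the nozzle); stops at both ends. White bar 12 mm wide, to 73 mm from the axis, round end 18 mm across, 71 to 84 mm above the tap's origin (hub 88). Friction of 0.18 N m (3 N at its end) holds it where it is left; no spring
- lever_c_end (a point): top of the round end of tap_c's lever, 64 mm from the turning axis, 84 mm above tap_c's origin; turns with the lever
- burner: loose laboratory burner, iron foot 80 mm across, brass tube to 138 mm high, in front of the rail (the robot's side); bystander, not part of the job; origin at the centre of its underside
- jar: loose clear specimen jar with a blue lid, 52 mm across, 62 mm high, in front of the rail; bystander, not part of the job; origin at the centre of its underside
- flask: loose stoppered conical flask, 80 mm across, 124 mm high, behind the rail; bystander, not part of the job; origin at the centre of its underside
- dishes: loose pile of three culture dishes, 93 mm across, 45 mm high, behind the rail; bystander, not part of the job; origin at the centre of its underside
- tube_rack: loose green tube rack with capped tubes, 75 x 170 mm, 86 mm high, left of the rail; bystander, not part of the job; origin at the centre of its underside
- media_bottle: loose glass bottle with a white cap, 70 mm across, 135 mm high, right of the rail; bystander, not part of the job; origin at the centre of its underside
- dropper: loose white dropper bottle, 44 mm across, 115 mm high, to the left in front; bystander, not part of the job; origin at the centre of its underside

How it is judged:
By the outcome, as a careful person would: the job done as asked, in the order asked, and still so for the second after the job is handed in, with the robot touching nothing.
It also fails if it takes over 45 s, if anything falls off the work surface, if the arm or the gripper's body presses on something with over 40 N, if the wrist force passes 120 N, or if a joint passes its speed limit or range.

## Working session

There is one attempt and no reset: what is moved stays moved. The work goes in short steps, Python scripts to look and compute and a tool call to move; the robot and the scene stay as the last step left them, time stands still between calls to the robot, and variables do not carry over. Pictures are saved under pics/ and viewed, and the job is handed in when it is done.

Besides the shell and the picture viewer there is one more tool, called after "Request:" in YAML: its name, and indented under it one key for each argument. jog_arm: Moves the arm, as the interface text tells. Its arguments: {"type":"object","properties":{"targets":{"type":"array"}},"required":["targets"]}

```bash
mkdir -p pics; python3 - <<'E'
from station import bot
import cv2
s=bot.observe()
for k in s: print(k,s[k])
for n in("top","side"):
    cv2.imwrite(f"pics/{n}0.png",bot.get_image(n)[:,:,::-1]); print(bot.camera_info(n))
E
```

```text
time_s 0.0
joint_pos [-1.36651537e+00  4.94209177e-01  1.34613662e+00  1.18661995e-05
  1.30251766e+00 -9.55258696e-02]
qvel [-3.61375263e-04 -4.50524562e-04 -1.04272028e-03  6.85046069e-04
  7.18027928e-04 -1.42509034e-05]
joint_efforts [-3.51740477e-03 -8.78830719e+01 -3.81864989e+01  7.06113665e-02
  5.32552530e-02 -1.08910397e-04]
ee_pos [ 0.18450127 -0.59676264  0.23232024]
ee_rot [ 9.88785543e-01  1.49341042e-01 -2.88231529e-05 -6.34773455e-04]
ft_force [ 0.07892773 -0.20298475 -0.78156808]
wrist_torque [ 0.07211389  0.00024301 -0.00376525]
opening 0.9985743160540992
{'intrinsics': array([[540.17471827,   0.        , 278.27981795],
       [  0.        , 540.17471827, 212.83508415],
       [  0.        ,   0.        ,   1.        ]]), 'rvec': array([ 2.14094756, -2.16339906,  0.14485356]), 'tvec': array([0.00268486, 0.57827102, 1.83318341])}
{'intrinsics': array([[490.19526729,   0.        , 273.44182678],
       [  0.        , 490.19526729, 204.53953617],
       [  0.        ,   0.        ,   1.        ]]), 'rvec': array([ 0.6978629 , -2.67165575,  1.0880174 ]), 'tvec': array([0.47779165, 0.26818976, 1.39659757])}
```

View pics/top0.png

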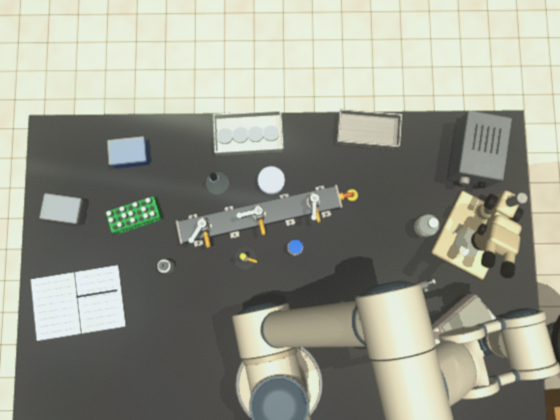

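View pics/side0.png

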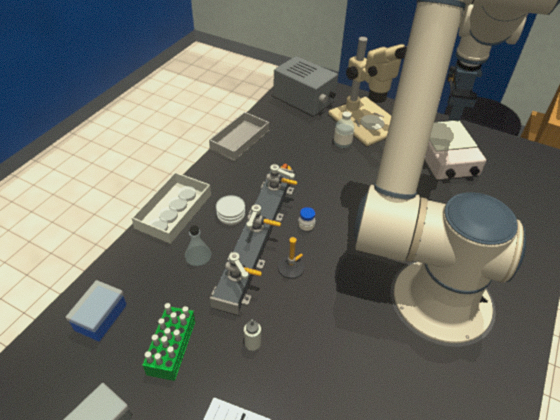

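```bash
python3 - <<'E'
import cv2,numpy as np
a=cv2.imread("pics/top0.png");b=cv2.imread("pics/side0.png")
cv2.imwrite("pics/topz.png",cv2.resize(a[150:280,165:365],None,fx=4,fy=4,interpolation=cv2.INTER_CUBIC))
cv2.imwrite("pics/sidez.png",cv2.resize(b[155:315,200:330],None,fx=3.7,fy=3.7,interpolation=cv2.INTER_CUBIC))
E
```

```text
(no output)
```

View pics/topz.png

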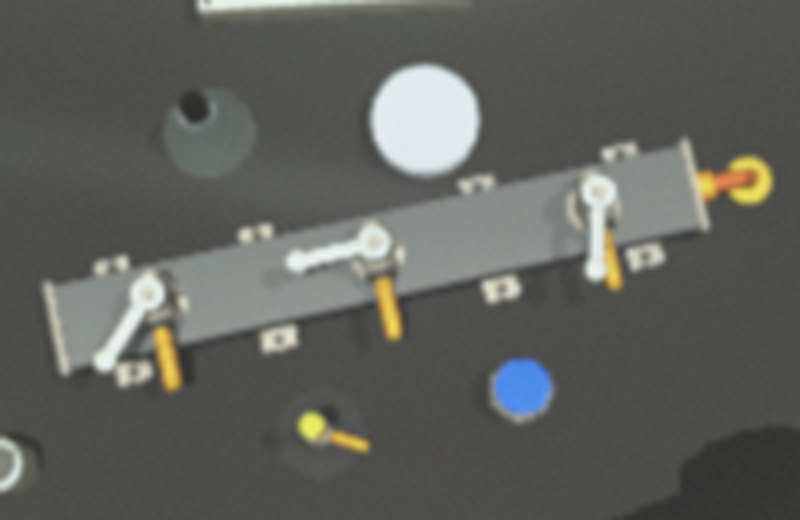

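View pics/sidez.png

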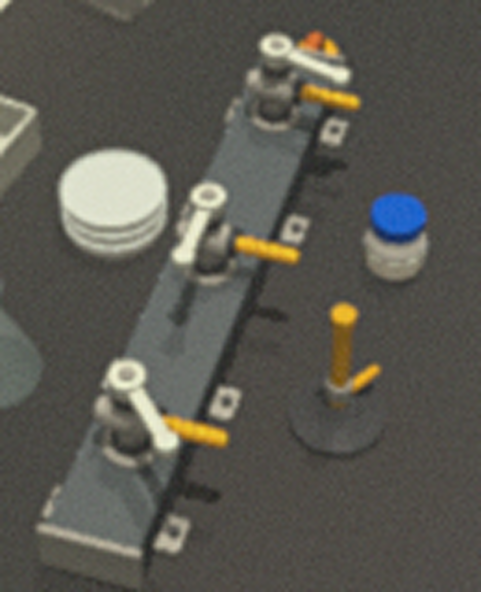

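```bash
cat > h.py <<'E'
import cv2,numpy as np
from station import bot
def cam(n):
    c=bot.camera_info(n);return c['intrinsics'],cv2.Rodrigues(c['rvec'])[0],c['tvec'],c['rvec']
def ray(n,px,z):
    K,R,t,_=cam(n);d=R.T@np.linalg.solve(K,[px[0],px[1],1]);o=-R.T@t
    return o+d*(z-o[2])/d[2]
def tri(pt,ps):
    P=[]
    for n in("top","side"):
        K,R,t,_=cam(n);P.append(K@np.c_[R,t])
    X=cv2.triangulatePoints(P[0],P[1],np.array(pt,float),np.array(ps,float)).ravel();return X[:3]/X[3]
E
python3 - <<'E'
from h import *
T=lambda u,v:((u+.5)/4+165-.5,(v+.5)/4+150-.5)
S=lambda u,v:((u+.5)/3.7+200-.5,(v+.5)/3.7+155-.5)
H={'L':(T(148,291),S(127,374),T(105,361),S(164,440)),'M':(T(375,241),S(208,197),T(296,261),S(183,255)),'R':(T(598,190),S(275,45),T(596,270),S(343,74))}
hub={}
for k,(a,b,c,d) in H.items():
    h=ray('top',a,.138);e=ray('top',c,.134);hub[k]=h
    print(k,'hub',h.round(4),tri(a,b).round(4),'end',e.round(4),ray('side',d,.134).round(4),'len',np.linalg.norm((e-h)[:2]))
r=hub['L']-hub['R'];print('rail dir',r,np.linalg.norm(r),np.degrees(np.arctan2(-r[0],r[1])))
print('burner top',tri(T(312,426),S(344,313)),'flask',tri(T(195,107),S(-22,280)))
print('dropper', ray('top',(165,265),.115))
E
```

```text
L hub [0.536  0.2479 0.138 ] [0.535  0.2478 0.1352] end [0.4793 0.2831 0.134 ] [0.4798 0.2836 0.134 ] len 0.06672947023603522
M hub [0.5754 0.062  0.138 ] [0.5752 0.0618 0.1321] end [0.56   0.1271 0.134 ] [0.5583 0.1263 0.134 ] len 0.06691787209889673
R hub [ 0.6159 -0.1218  0.138 ] [ 0.6154 -0.1224  0.1349] end [ 0.55   -0.1192  0.134 ] [ 0.5462 -0.12    0.134 ] len 0.0659090387559701
rail dir [-0.07984512  0.36975427  0.        ] 0.3782769681245835 12.185405165127333
burner top [0.42438342 0.11427354 0.13092776] flask [0.69322876 0.21292397 0.11445287]
dropper [0.39920161 0.3701516  0.115     ]
```

Request:
jog_arm:
  targets:
    - [0,[4,-2.5,0],5]
    - [0,[8,-5,0],5]
    - [0,[12,-7.6,0],5]
    - [0,[15,-9.5,0],5]
    - [0,[18,-11.4,0],5]
    - [0,[21,-13.3,0],5]
    - [0,[24,-15.2,0],5]
    - [0,[27,-17,0],5]
    - [0,[30,-19,0],5]
    - [0,[33,-20.9,0],5]
    - [0,[36,-22.8,0],5]
    - [0,[38,-24,0],5]

```text
time_s: 1.1
ee_pos: [0.4781, -0.253, 0.2328]
ee_rot: [0.994, 0.107, -0.0, -0.0]
ft_force: [0.8, -0.2, 0.6]
opening: 0.154
```

Request:
jog_arm:
  targets:
    - [0,[3,-2.2,0],0]
    - [0,[6,-4.4,0],0]
    - [0,[8,-6,0],0]
    - [0,[9.2,-6.9,0],0]
    - [0,[9.2,-6.9,0],0]
    - [0,[9.2,-6.9,0],0]

```text
time_s: 1.6
ee_pos: [0.5521, -0.1682, 0.2325]
ee_rot: [0.994, 0.107, -0.0, -0.0]
ft_force: [-0.2, -0.3, -0.5]
opening: 0.009
```

```bash
cat > plan.py <<'E'
from h import *
import sys
hubs={'L':(.5355,.2479),'R':(.6157,-.1220)}
def loc(k):
    s=bot.observe();q=s['ee_rot'];a=2*np.arctan2(q[1],q[0]);r=np.radians(12.2)
    v=np.array([np.cos(r),np.sin(r)]);u=np.array([-v[1],v[0]])
    d=s['ee_pos'][:2]-hubs[k]
    print(k,'tool',np.degrees(a).round(2),'local mm',(1e3*np.array([d@v,d@u])).round(1),'z',s['ee_pos'][2].round(4),'F',s['ft_force'].round(2),'t',s['time_s'],'op',s['opening'])
def path(k,ths):
    for th in np.radians(ths):
        n=np.array([np.cos(th),np.sin(th)]);l=np.array([-np.sin(th),np.cos(th)])
        print(np.degrees(th).round(),(58*l-n*(6+16*abs(n[0])+13.5*abs(n[1]))).round(1))
E
python3 - <<'E'
from plan import *
loc('R');path('R',[75,60,45,30,15,0])
i=bot.get_image('side')[:,:,::-1];cv2.imwrite('pics/s1.png',cv2.resize(i[60:300,180:420],None,fx=2.4,fy=2.4,interpolation=cv2.INTER_CUBIC))
E
```

```text
R tool 12.27 local mm [-71.9 -31.7] z 0.2325 F [-0.18 -0.35 -0.55] t 1.6 op 0.008557043310357995
75.0 [-62.   -7.4]
60.0 [-63.1   6.8]
45.0 [-60.  22.]
30.0 [-52.   36.9]
15.0 [-39.1  49.6]
0.0 [-22.  58.]
```

View pics/s1.png

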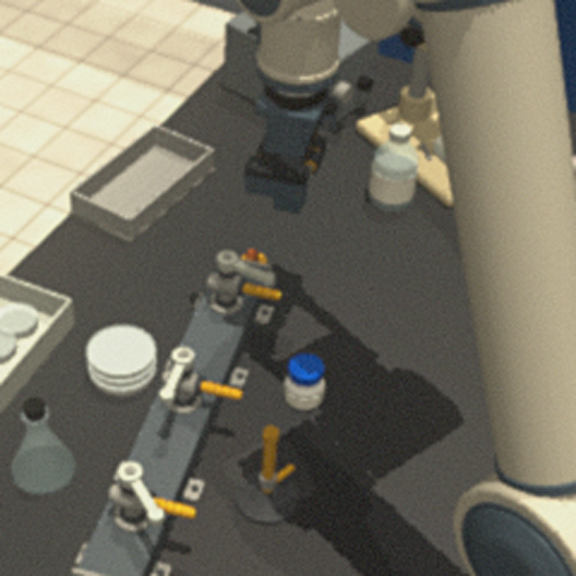

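Request:
jog_arm:
  targets:
    - [0,[0.3,0,3],0]
    - [0,[0.6,0,6],0]
    - [0,[0.6,0,8],0]
    - [0,[0.6,0,9.5],0]
    - [0,[0.6,0,10.5],0]
    - [0,[0.6,0,10.5],0]
    - [0,[0.6,0,10.5],0]

```text
time_s: 2.23
ee_pos: [0.5577, -0.1681, 0.1282]
ee_rot: [0.994, 0.106, -0.0, -0.0]
ft_force: [0.1, 0.3, 0.4]
opening: 0.005
```

```bash
python3 - <<'E'
from plan import *
loc('R')
i=bot.get_image('side')[:,:,::-1];cv2.imwrite('pics/s2.png',cv2.resize(i[120:280,200:360],None,fx=3.5,fy=3.5,interpolation=cv2.INTER_CUBIC))
E
```

```text
R tool 12.13 local mm [-66.4 -32.8] z 0.1282 F [0.1  0.27 0.39] t 2.2333 op 0.004891053870226916
```

View pics/s2.png

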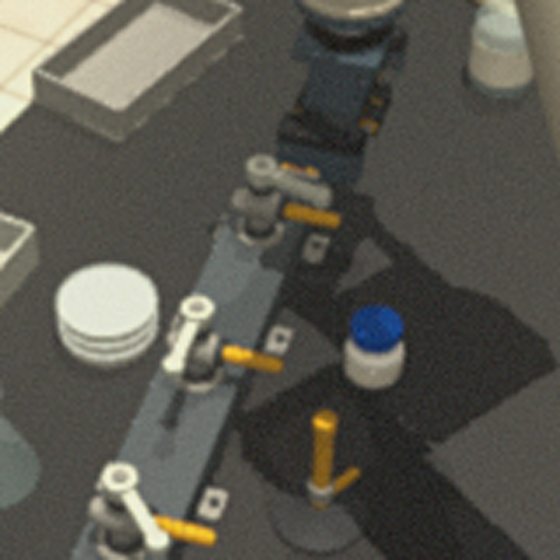

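Request:
jog_arm:
  targets:
    - [0,[0.1,-0.8,0],0]
    - [0,[0.2,-1.6,0],0]
    - [0,[0.25,-2.3,0],0]
    - [0,[0.3,-2.9,0],0]
    - [0,[0.35,-3.5,0],0]
    - [0,[0.35,-4.0,0],0]
    - [0,[0.5,-4.7,0],0]
    - [0,[0.65,-5.5,0],0]
    - [0,[1.0,-6.2,0],0]
    - [0,[1.4,-7.0,0],0]
    - [0,[1.4,-7.0,0],0]

```text
time_s: 3.2
ee_pos: [0.5575, -0.0948, 0.1281]
ee_rot: [0.994, 0.107, 0.0, 0.0]
ft_force: [-0.2, -1.3, 0.3]
opening: 0.004
```

```bash
python3 - <<'E'
from plan import *
loc('R')
i=bot.get_image('side')[:,:,::-1];cv2.imwrite('pics/s3.png',cv2.resize(i[120:280,200:360],None,fx=3.5,fy=3.5,interpolation=cv2.INTER_CUBIC))
E
```

```text
R tool 12.23 local mm [-51.1  38.8] z 0.1281 F [-0.16 -1.31  0.29] t 3.2 op 0.003985837440554218
```

View pics/s3.png

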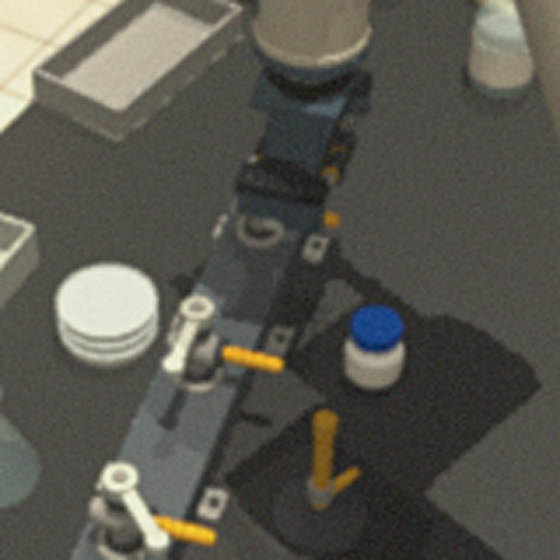

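Request:
jog_arm:
  targets:
    - [0,[0.6,-0.6,0],0]
    - [0,[1.2,-1.1,0],0]
    - [0,[1.6,-1.4,0],0]
    - [0,[2.0,-1.6,0],0]
    - [0,[2.3,-1.6,0],0]
    - [0,[2.3,-1.6,0],0]

```text
time_s: 3.75
ee_pos: [0.5762, -0.0751, 0.1277]
ee_rot: [0.994, 0.106, -0.0, -0.0]
ft_force: [-0.4, 0.1, -0.3]
opening: 0.003
```

```bash
python3 - <<'E'
from plan import *
loc('R')
E
```

```text
R tool 12.2 local mm [-28.7  54.2] z 0.1277 F [-0.39  0.08 -0.26] t 3.75 op 0.002829910996802617
```

Request:
jog_arm:
  targets:
    - [0,[0.2,0,0],0]
    - [0,[0.4,0,0],0]

```text
time_s: 3.92
ee_pos: [0.5789, -0.0746, 0.1276]
ee_rot: [0.994, 0.106, -0.001, -0.0]
ft_force: [-15.2, -2.1, 3.1]
opening: 0.004
```

Request:
jog_arm:
  targets:
    - [0,[0.2,0,0],0]
    - [0,[0.4,0,0],0]

```text
time_s: 4.08
ee_pos: [0.5799, -0.0742, 0.1271]
ee_rot: [0.994, 0.106, -0.004, -0.0]
ft_force: [-31.3, -9.5, 12.7]
opening: 0.002
```

```bash
python3 - <<'E'
from plan import *
loc('R')
i=bot.get_image('top')[:,:,::-1];cv2.imwrite('pics/t4.png',cv2.resize(i[150:280,165:365],None,fx=4,fy=4,interpolation=cv2.INTER_CUBIC))
E
```

```text
R tool 12.2 local mm [-24.9  54.3] z 0.1271 F [-31.27  -9.55  12.71] t 4.0833 op 0.001686997511691481
```

View pics/t4.png

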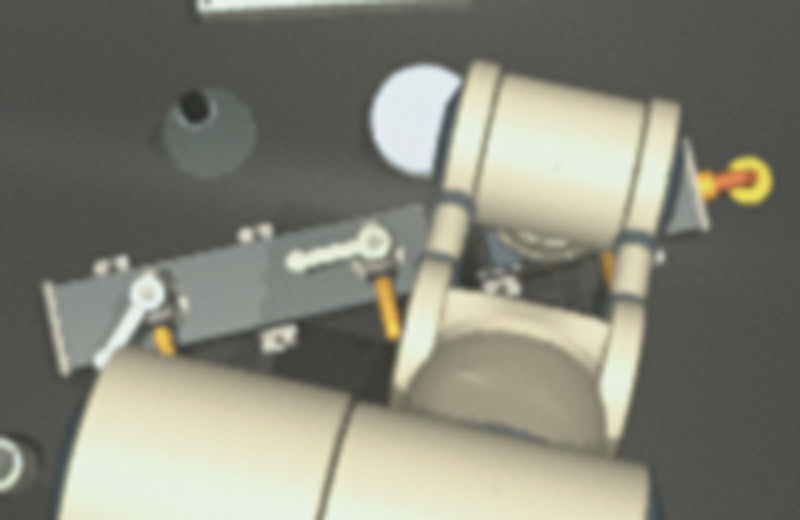

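Request:
jog_arm:
  targets:
    - [0,[-1,0,0],0]
    - [0,[-2.2,0.3,0],0]
    - [0,[-3.5,0.5,0],0]
    - [0,[-4,0.5,0],0]
    - [0,[-4,0.5,-3],0]
    - [0,[-4,0.5,-6],0]
    - [0,[-4,0.5,-8],0]
    - [0,[-4,0.5,-8],0]

```text
time_s: 4.8
ee_pos: [0.5483, -0.0878, 0.2122]
ee_rot: [0.994, 0.106, 0.003, 0.001]
ft_force: [0.6, -0.4, 0.7]
opening: 0.005
```

```bash
python3 - <<'E'
from plan import *
loc('R');loc('L')
i=bot.get_image('side')[:,:,::-1];cv2.imwrite('pics/s5.png',cv2.resize(i[120:280,200:360],None,fx=3.5,fy=3.5,interpolation=cv2.INTER_CUBIC))
E
```

```text
R tool 12.16 local mm [-58.7  47.7] z 0.2122 F [ 0.61 -0.4   0.74] t 4.8 op 0.004576448489488556
L tool 12.16 local mm [ -58.5 -330.8] z 0.2122 F [ 0.61 -0.4   0.74] t 4.8 op 0.004576448489488556
```

View pics/s5.png

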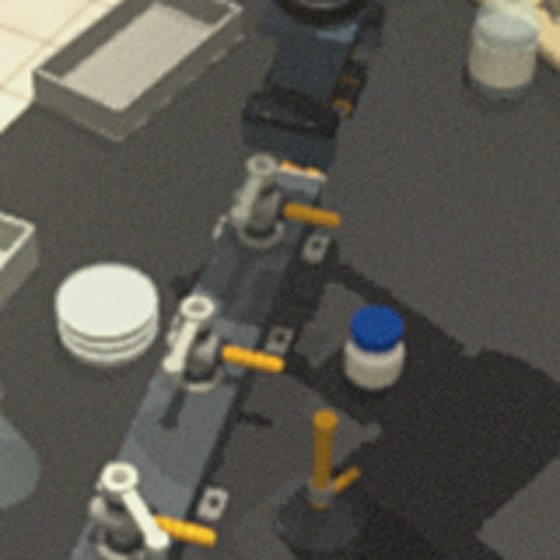

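Request:
jog_arm:
  targets:
    - [0,[-0.3,-2,0],0]
    - [0,[-0.5,-5,0],0]
    - [0,[-0.7,-8.5,0],0]
    - [0,[-1,-12,0],0]
    - [0,[-1.3,-15.5,0],0]
    - [0,[-1.5,-19,0],0]
    - [0,[-1.5,-22.5,0],0]
    - [0,[-1.5,-26,0],0]
    - [0,[-1.5,-29.5,0],0]
    - [0,[-1.5,-32.5,0],0]
    - [0,[-1.5,-33.9,0],0]
    - [0,[-1.5,-33.9,0],0]

```text
time_s: 5.85
ee_pos: [0.4587, 0.2436, 0.207]
ee_rot: [0.994, 0.107, -0.0, -0.0]
ft_force: [0.0, -0.0, 0.5]
opening: 0.005
```

```bash
python3 - <<'E'
from plan import *
loc('L');print(bot.observe()['ee_rot'])
i=bot.get_image('side')[:,:,::-1];cv2.imwrite('pics/s6.png',cv2.resize(i[150:310,190:350],None,fx=3.5,fy=3.5,interpolation=cv2.INTER_CUBIC))
E
```

```text
L tool 12.34 local mm [-75.9  12.1] z 0.207 F [ 0.01 -0.02  0.51] t 5.85 op 0.004642986759943522
[ 9.94209007e-01  1.07462748e-01 -3.96501013e-04 -2.24715243e-04]
```

View pics/s6.png

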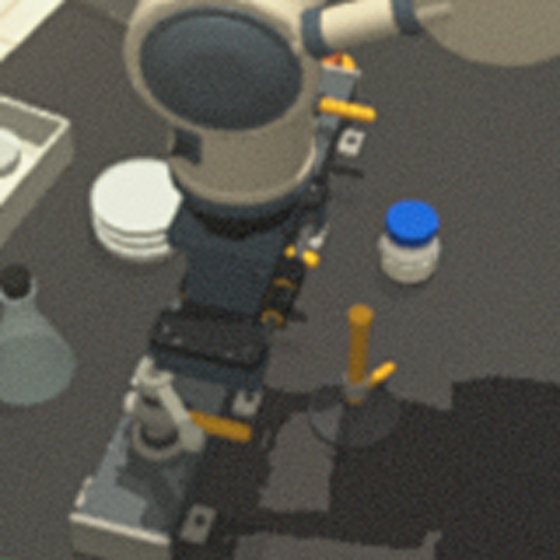

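Request:
jog_arm:
  targets:
    - [0,[0,0.5,0],0]
    - [0,[0,0.5,2.5],0]
    - [0,[0,0.5,5],0]
    - [0,[0,0.5,7],0]
    - [0,[0,0.5,7.9],0]
    - [0,[0,0.5,7.9],0]
    - [0,[0,0.5,7.9],0]

```text
time_s: 6.48
ee_pos: [0.4611, 0.2353, 0.1292]
ee_rot: [0.994, 0.106, -0.0, 0.0]
ft_force: [0.5, 0.8, 1.1]
opening: 0.001
```

```bash
python3 - <<'E'
from plan import *
loc('L')
E
```

```text
L tool 12.12 local mm [-75.4   3.4] z 0.1292 F [0.45 0.75 1.1 ] t 6.4833 op 0.001237020036679215
```

Request:
jog_arm:
  targets:
    - [0,[0.5,-0.7,0],0]
    - [0,[1.0,-1.3,0],0]
    - [0,[1.4,-1.9,0],0]
    - [0,[1.8,-2.6,0],0]
    - [0,[2.3,-3.3,0],0]
    - [0,[2.8,-3.9,0],0]
    - [0,[3.4,-4.5,0],0]
    - [0,[4.0,-4.9,0],0]
    - [0,[4.5,-5.1,0],0]
    - [0,[4.5,-5.1,0],0]

```text
time_s: 7.32
ee_pos: [0.4948, 0.2964, 0.129]
ee_rot: [0.994, 0.106, 0.0, -0.0]
ft_force: [-0.4, -0.3, -0.0]
opening: 0.006
```

```bash
python3 - <<'E'
from plan import *
loc('L')
i=bot.get_image('side')[:,:,::-1];cv2.imwrite('pics/s7.png',cv2.resize(i[150:310,190:350],None,fx=3.5,fy=3.5,interpolation=cv2.INTER_CUBIC))
E
```

```text
L tool 12.21 local mm [-29.6  56. ] z 0.129 F [-0.35 -0.3  -0.05] t 7.3167 op 0.005672090108341083
```

View pics/s7.png

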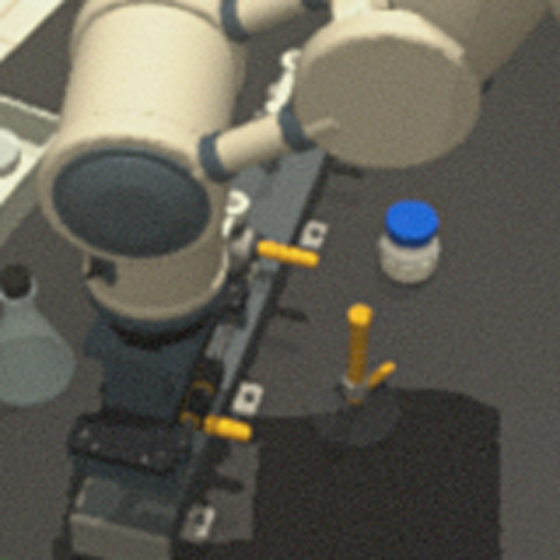

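Now the last few mm in small steps, stopping on force.

Request:
jog_arm:
  targets:
    - [0,[0.1,0,0],0]
    - [0,[0.2,0,0],0]
    - [0,[0.2,0,0],0]

```text
time_s: 7.62
ee_pos: [0.4957, 0.2958, 0.129]
ee_rot: [0.994, 0.106, -0.0, -0.0]
ft_force: [-2.5, 1.6, 0.1]
opening: 0.004
```

Request:
jog_arm:
  targets:
    - [0,[0.1,0,0],0]
    - [0,[0.2,0,0],0]
    - [0,[0.2,0,0],0]

```text
time_s: 7.87
ee_pos: [0.4978, 0.2963, 0.1289]
ee_rot: [0.994, 0.106, -0.0, -0.0]
ft_force: [-3.8, 1.9, 0.0]
opening: 0.005
```

Request:
jog_arm:
  targets:
    - [0,[0.1,0,0],0]
    - [0,[0.2,0,0],0]
    - [0,[0.2,0,0],0]

```text
time_s: 8.12
ee_pos: [0.4984, 0.2964, 0.1287]
ee_rot: [0.994, 0.106, -0.001, 0.0]
ft_force: [-10.5, 1.4, 4.6]
opening: 0.004
```

Request:
jog_arm:
  targets:
    - [0,[0.1,0,0],0]
    - [0,[0.1,0,0],0]

```text
time_s: 8.28
ee_pos: [0.4986, 0.2965, 0.1286]
ee_rot: [0.994, 0.106, -0.002, 0.0]
ft_force: [-15.1, 0.2, 7.2]
opening: 0.003
```

```bash
python3 - <<'E'
from plan import *
loc('L')
E
```

```text
L tool 12.18 local mm [-25.8  55.3] z 0.1286 F [-15.07   0.24   7.19] t 8.2833 op 0.0033704919664571337
```

Request:
jog_arm:
  targets:
    - [0,[-0.8,0,0],0]
    - [0,[-2,0.3,0],0]
    - [0,[-3.3,0.5,0],0]
    - [0,[-4,0.5,0],0]
    - [0,[-4,0.5,-3],0]
    - [0,[-4,0.5,-6],0]
    - [0,[-4,0.5,-9],0]
    - [0,[-4,0.5,-10],0]
    - [0,[-4,0.5,-10],0]

```text
time_s: 9.03
ee_pos: [0.4644, 0.2843, 0.2318]
ee_rot: [0.994, 0.106, 0.003, -0.001]
ft_force: [0.0, -0.6, 0.8]
opening: 0.006
```

Request:
jog_arm:
  targets:
    - [0,[0,3,0],0]
    - [0,[0,7,0],0]
    - [0,[0,11,0],0]
    - [0,[0,15,0],0]
    - [0,[0,19,0],0]
    - [0,[0,23,0],0]
    - [0,[0,27,0],0]
    - [0,[0,31,0],0]
    - [0,[-1,35,0],0]
    - [0,[-2,39,0],0]
    - [0,[-3,42,0],0]
    - [0,[-4,45,0],0]

```text
time_s: 10.03
ee_pos: [0.5179, -0.1668, 0.2277]
ee_rot: [0.994, 0.106, -0.0, -0.0]
ft_force: [0.5, 0.3, 0.2]
opening: 0.008
```

Request:
jog_arm:
  targets:
    - [0,[-2,3,0],0]
    - [0,[-4,6,0],0]
    - [0,[-6,9,0],0]
    - [0,[-8,12,0],0]
    - [0,[-10,15,0],0]
    - [0,[-12,18,0],0]
    - [0,[-13,20,0],0]
    - [0,[-14,22,0],0]
    - [0,[-15,24,0],0]
    - [0,[-15,24,0],0]
    - [0,[-15,24,0],0]

```text
time_s: 10.95
ee_pos: [0.4219, -0.4316, 0.2275]
ee_rot: [0.994, 0.105, -0.0, -0.001]
ft_force: [0.1, -0.2, -0.0]
opening: 0.006
```

```bash
python3 - <<'E'
from plan import *
loc('L')
i=bot.get_image('top')[:,:,::-1];cv2.imwrite('pics/t8.png',i);cv2.imwrite('pics/t8z.png',cv2.resize(i[150:280,165:365],None,fx=4,fy=4,interpolation=cv2.INTER_CUBIC))
i=bot.get_image('side')[:,:,::-1];cv2.imwrite('pics/s8.png',i)
E
```

```text
L tool 12.08 local mm [-254.6 -640.2] z 0.2275 F [ 0.05 -0.19 -0.02] t 10.95 op 0.006193144026832132
```

View pics/t8z.png

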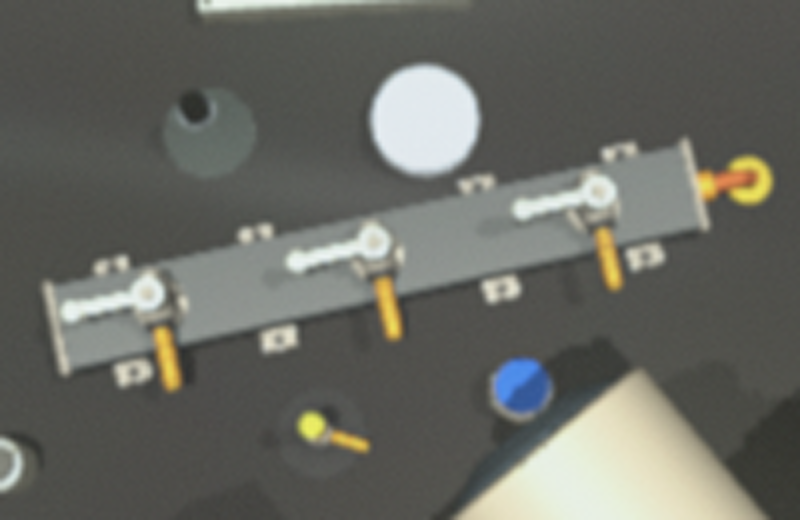

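View pics/s8.png

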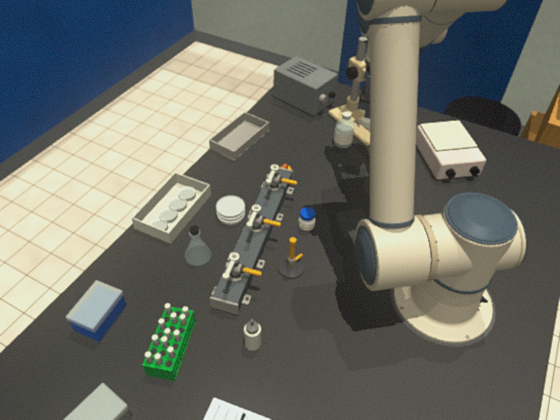

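```bash
python3 -c "
from station import bot
print(bot.observe()['ft_force']);print(bot.close_job())"
```

```text
[-0.17347397  0.81778152 -0.95517751]
the job is handed in; nothing more can be done
None
```

I shut both open taps and handed the job in after about 11 s. With the jaws closed, I pushed the right-hand lever (about 75° open) and the left-hand lever (about 46° open) round to their stops. I then backed off, lifted clear and moved the arm away.

**Levers:** in the final top picture all three lie parallel along the rail, at 14.4°, 14.9° and 13.9° in image slope, square to their nozzles. I did not touch the middle tap, which was already shut.

**Stops:** each push ended against a firm stop. The fingertip finished 25 and 26 mm from the turning axis, where about 25 mm was expected.

**Push forces:** the left tap ended at about 17 N. The right tap peaked at about 35 N, harder than needed, because I made one extra 4 mm push after the force had already risen to 15 N. Both are well below the 120 N wrist limit.

**Other objects:** the burner, jar, flask, dishes, rack and dropper stand where they were in the first pictures. The media bottle also looks unmoved, but only the side view shows it. I judged these by eye and did not measure them.

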